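# Fit a new till roll on its spindle in the counter roll holder

### The job

Fit the new till roll: lay it on the two rests between the side plates of the roll holder, then slide the spindle nose first through one side plate, the roll's core and the other plate until its grip sits home against the plate, so that the roll is held captive, and let go. The side plates never stand quite in line, so feel for each hole and ease the spindle through without forcing it against the holder, and leave the other things on the counter where they are.

Things in the scene. Friction and masses are not known exactly. Their poses are not given: they have to be found in the camera images.
- holder: Roll holder screwed to the counter: grey base 130 (x) x 122 (y) x 5 mm and two upright white side plates, each 70 mm wide (x), 4 mm thick (y), top edge 71 mm up, inner faces at y = -33 and +33 mm, outer faces at y = -37 and +37 mm; their feet, 8 mm high, reach y = -58 and +58 mm. Origin: centre of the base's underside on the counter; z up. The spindle may go in from either side.
- hole_line (a point): Point midway between the plates on the nominal line of the holes (x = 0, 49 mm up, line along the holder's y). Each plate has one round 18 mm through hole 49 mm up. The plates are screwed on through slotted feet, so each stands by itself up to 4 mm fore or aft (along x) of this line, not measured; they are rigid and do not give.
- rests (a point): Where the roll's centre comes to lie on the rests: x = 0, y = 0, 49 mm up, so that its core is in line with the holes. The rests are two steel bars along y at x = -13 and +13 mm, tops 22 mm up, which cradle the roll. The gap between the plates is 66 mm.
- roll: New till roll, white paper wound tight on a brown core: 60 mm outside diameter, 57 mm wide, core bore 26 mm, 120 to 195 g, lying on its side on the counter. Origin: its centre, 30 mm up; its axis is its own y. It stays put and does not roll by itself.
- spindle: Spindle: 16 mm aluminium bar, 88 mm long from the grip's face to the flat tip, whose edge is bevelled by only 1.2 mm (it enters a hole up to about 1.5 mm off centre); behind it a blue square grip, 24 x 24 mm, 45 mm long (y = -45 to 0), which holds the centre of mass. It lies on its grip, bar level, axis 12 mm up. Origin: on the axis at the grip's front face, which stops against a plate; own +y points to the nose. About 110 g.
- spindle_tip (a point): The spindle's tip, on its axis, 88 mm from its origin.
- terminal: Bystander: black card terminal 80 x 165 x 30 mm lying flat. Origin: centre of its underside.
- dish: Bystander: round steel change dish, 110 mm diameter, 20 mm high. Origin: centre of its underside.
- stapler: Bystander: red stapler 36 x 130 x 47 mm. Origin: centre of its underside.
Things that resemble listed ones, but are neither listed nor needed, are in the scene too. Of the things shaped like the spindle, the aluminium one is meant. Several things have the shape of the roll; the one meant has the colours described above.

How it is judged (in metres and radians):
On the way, in this order (a step that is already met when the one before it is completed fails the run):
1. the roll lies on the rests between the side plates, let go (x of roll in the frame of holder between -0.01 and 0.01 m and y of roll in the frame of holder between -0.008 and 0.008 m and angle between the y axis of roll and the y axis of holder, either way round below 0.15 rad and z of roll in the frame of holder between 0.045 and 0.053 m and contact force between the fingers and roll below 0.1 N), for 0.2 s.
2. the spindle is through one plate, the roll's core and the other plate (x of roll in the frame of holder between -0.01 and 0.01 m and y of roll in the frame of holder between -0.008 and 0.008 m and angle between the y axis of roll and the y axis of holder, either way round below 0.15 rad and (y of spindle_tip in the frame of holder above 0.04 m or y of spindle_tip in the frame of holder below -0.04 m) and y of spindle in the frame of holder between -0.052 and 0.052 m and x of spindle_tip in the frame of holder between -0.014 and 0.014 m and z of spindle_tip in the frame of holder between 0.038 and 0.06 m), for 0.1 s.
At the end, for the whole second after the job is handed in: The spindle is through both side plates and the roll's core, its grip within 3.5 mm of a plate's outer face; the roll lies between the plates with its centre within 10 mm of the holder's middle and 45 to 55 mm up, its axis within 0.15 rad of the holder's; both released and at rest (y of spindle in the frame of holder between -0.0405 and 0.0405 m and x of spindle in the frame of holder between -0.008 and 0.008 m and z of spindle in the frame of holder between 0.044 and 0.054 m and angle between the y axis of spindle and the y axis of holder, either way round below 0.2 rad and x of roll in the frame of holder between -0.01 and 0.01 m and y of roll in the frame of holder between -0.008 and 0.008 m and angle between the y axis of roll and the y axis of holder, either way round below 0.15 rad and z of roll in the frame of holder between 0.045 and 0.055 m and linear speed of each of roll, spindle below 0.02 m/s); the robot touches nothing.
It fails at once if the spindle is forced: it presses on the holder (base or side plates) with more than 30 N (contact force between spindle and holder above 30 N).
It fails at once if the terminal is moved by more than 20 mm (distance of terminal from where it was at the start of the episode above 0.02 m).
It fails at once if the dish is moved by more than 20 mm (distance of dish from where it was at the start of the episode above 0.02 m).
It fails at once if the stapler is moved by more than 20 mm (distance of stapler from where it was at the start of the episode above 0.02 m).
It also fails if it takes over 67 s, if anything falls off the work surface, if the arm or the gripper's body presses on something with over 40 N, if the wrist force passes 120 N, or if a joint passes its speed limit or range.

### The arm

A 6-joint arm with a two-finger parallel gripper is mounted at the origin on the work surface. World frame = base frame: x ahead of the robot, y to its left, z up, the work surface at z = 0. Lengths are in m, angles in degrees, forces in N, time in s.
With the tool pointing down it reaches from about 0.3 to 0.75 m from the base axis. Payload 8.5 kg.
Tool frame: the origin (TCP) lies at the very end of the fingers, on their centre line; the grasp point (between the pads) lies env.pinch_z behind it (env.pinch_z is the distance from the TCP to the grasp point, in m); z points along the fingers, y is the line along which they close (so a half turn about z gives the same grasp; the last joint's range is limited). The gripper opens to 85 mm and grips with 20 to 120 N. Pads are 22 mm wide; open, the fingers measure 114 mm over their backs; the gripper's body (76 mm by 85 mm) begins 54 mm behind the grasp point. The pads swing forward as they close: fully open they stand 13 mm farther back than shut.
Start: joints at [60.315, 21.807, 74.336, -0, 83.858, -12.336], TCP at [0.164, 0.525, 0.231] pointing down, gripper open.
Joint ranges: [-178.18, 178.18], [-50.72, 133.34], [12.68, 142.11], [-81.47, 261.47], [9.98, 163.14], [-165.26, 165.26]. Speed limits (degrees/s): [136.94, 136.94, 180, 180, 180, 180].

### API

Orientations are given as a 3x3 rotation matrix whose columns are the frame's x, y, z axes.
In Python, from rig import telemetry, get_image, env gives the robot as it stands. The module is installed in compiled form; this text tells all that it offers.
- The arm moves only by the tool apply_moves, never from a script. Its argument "series" is a list of rows, each a list of 7 numbers: the shift along the tool's x, y, z in mm, then the turn, a rotation vector about the tool's x, y, z in degrees, then the opening, from 0 (shut) to 1 (fully open). A call has 1 to 12 rows; each row shifts and turns the commanded pose from where the row before left it, along the tool's axes as they then stand; what a row does not reach is not made up. A row lasts 1/8 s, in which the tool goes at most 62.5 mm and 10.7 degrees, less where a joint would pass 70% of its speed; a pose out of reach is approached as far as the arm can. A call with a gripper value outside its range is refused whole. The fingers move at their own pace and stop on an object; "grip_force" is the grip in N (left out, the last holds). Time passes only in rows, so rows that do not move let the fingers close. It gives the time, the measured TCP pose, the force, the opening and the grip force at its end, in the units of the state.
- telemetry.observe(): the state, without advancing time (a new reading comes with each control period).
- get_image(name): name is "side" or "top" or "wrist"; returns a dict with "frame" (400x640x3 uint8, red, green, blue), "z_map" (400x640 float32, m along the optical axis (not along the pixel's ray), 0 where there is no reading), "vertical_fov" (degrees; the focal length in pixels is half the picture's height over the tangent of half this angle, whatever the lens; pixels are square), "cx", "cy" (the principal point, pixels), "dist" ([k1, k2, p1, p2, k3] as OpenCV has them; the pictures are not rectified), "eye" and "attitude" of the camera in the world; the wrist camera has in their place "mount" (4x4, takes a point from camera to tool coordinates, whose origin is the TCP and whose axes are the flange's). Camera axes: x right, y up, looking along -z (the intrinsics and any distortion apply to the point x, -y, -z); pixel columns grow to the right and rows downward; lengths in m; the calibration is good to about 2 mm. A picture is of the moment at which its call begins: read the wrist's pose just before it.
- env.close_job(): hands the job in; it is judged then, once.
The state is a dict: "time_s": time; "q": joint angles; "qvel": joint speeds; "joint_efforts": joint torques, N m; "position": TCP position; "tool_rot": TCP orientation; "ft_force": force on the tool from outside, world axes, zero at the start; "wrist_torque": the same for the moment, N m; "grip_width": finger opening in m; "gripper_force": force on a finger pad.
Only numpy, scipy, OpenCV 4.12 (cv2) and the standard library are available. Lean on these libraries where they do the work, as an engineer would, in place of code of your own. Each camera call takes 0.05 s, during which the arm holds its last target. There are 200 camera calls.

## Working session

There is one attempt and no reset: what is moved stays moved. The work goes in short steps, Python scripts to look and compute and a tool call to move; the robot and the scene stay as the last step left them, time stands still between calls to the robot, and variables do not carry over. Pictures are saved under pics/ and viewed, at most 12 in all, crops included, and the job is handed in when it is done.

Besides the shell and the picture viewer there is one more tool, called after ">>>" in YAML: its name, and indented under it one key for each argument. apply_moves: Moves the arm, as the interface text tells. Its arguments: {"type":"object","properties":{"series":{"type":"array"},"grip_force":{"type":"number"}},"required":["series"]}

```bash
mkdir -p pics; cat > h.py <<'E'
import numpy as np, cv2
from rig import telemetry, get_image, env
def grab(n):
    s=telemetry.observe(); im=get_image(n)
    f=200/np.tan(np.radians(im['vertical_fov'])/2)
    K=np.array([[f,0,im['cx']],[0,f,im['cy']],[0,0,1]]); d=np.array(im['dist'],float)
    if n=='wrist':
        T=np.eye(4);T[:3,:3]=np.array(s['tool_rot']);T[:3,3]=s['position'];M=T@np.array(im['mount']);R,e=M[:3,:3],M[:3,3]
    else: R,e=np.array(im['attitude']),np.array(im['eye'])
    if R.shape!=(3,3): print('att',R)
    return dict(im=im,K=K,d=d,R=R,e=e,rgb=im['frame'],z=im['z_map'],s=s)
def rays(g,px):
    u=cv2.undistortPoints(np.array(px,float).reshape(-1,1,2),g['K'],g['d']).reshape(-1,2)
    return np.c_[u[:,0],-u[:,1],-np.ones(len(u))]@g['R'].T
def onplane(g,px,z):
    r=rays(g,px); return g['e']+r*((z-g['e'][2])/r[:,2])[:,None]
def cloud(g):
    v,u=np.mgrid[:400,:640]; px=np.c_[u.ravel(),v.ravel()]
    return (g['e']+rays(g,px)*g['z'].reshape(-1,1)).reshape(400,640,3)
def save(g,n): cv2.imwrite('pics/'+n,g['rgb'][:,:,::-1])
E
python3 - <<'E'
from h import *
for n in('side','top'):
    g=grab(n); save(g,n+'0.png'); print(n,g['e'],g['R'].round(3).tolist(),g['d'])
s=g['s'];print(env.pinch_z,s['position'],np.array(s['tool_rot']).round(3).tolist(),s['ft_force'],s['time_s'])
E
```

```text
side [-0.08226631 -0.75368071  1.01501099] [[0.76, 0.446, -0.472], [-0.65, 0.515, -0.559], [-0.007, 0.732, 0.681]] [0.01939915 0.         0.         0.         0.        ]
top [0.4910074  0.00623813 1.21908285] [[-0.028, 0.999, -0.037], [-1.0, -0.028, -0.003], [-0.004, 0.037, 0.999]] [-0.12619266  0.          0.          0.          0.        ]
0.0187 [0.16384722 0.52472329 0.23073404] [[-0.955, 0.298, -0.001], [0.298, 0.955, -0.001], [0.0, -0.001, -1.0]] [-0.6681931   0.66030066 -0.75015447] 0.05
```

View pics/top0.png

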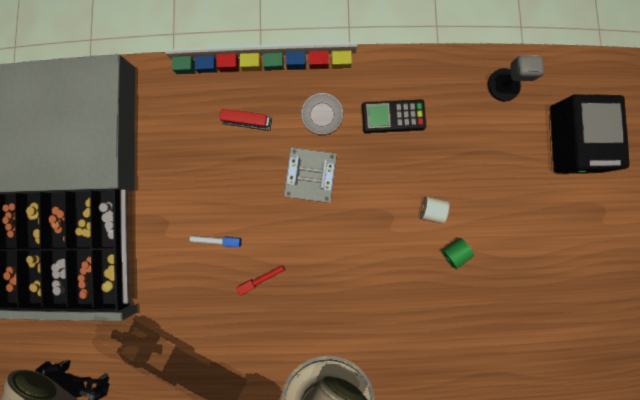

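View pics/side0.png

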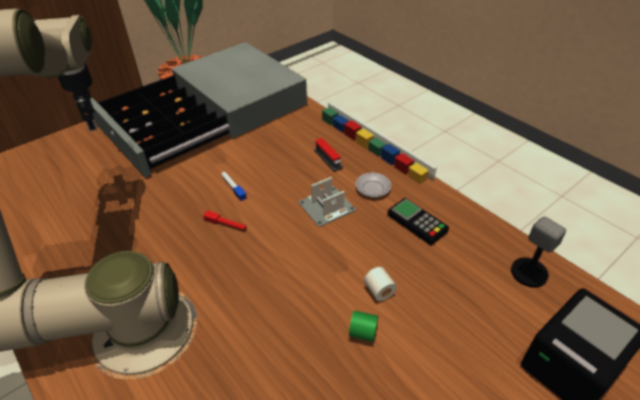

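The top view shows the holder at about (311,175), the aluminium spindle at (190..240, 240) with its nose to the left (+y), and the white roll at (435,210). The red spindle and the green roll are decoys. Next I measure these.

```bash
python3 - <<'E'
from h import *
g=grab('top'); P=cloud(g); hsv=cv2.cvtColor(g['rgb'],cv2.COLOR_RGB2HSV)
H,S,V=[hsv[:,:,i].astype(int) for i in range(3)]
def box(n,m,r):
    m=m.copy(); w=np.zeros_like(m); w[r[1]:r[3],r[0]:r[2]]=1; m&=w
    p=P[m]; c=cv2.minAreaRect(p[:,:2].astype(np.float32)*1000)
    print(n,m.sum(),'mean',p.mean(0).round(4),'rect',np.round(c[0],1),np.round(c[1],1),round(c[2],1),'z',np.percentile(p[:,2],[2,50,98]).round(4)); return m,p
up=P[:,:,2]
box('grip',(H>100)&(H<130)&(S>120),(215,225,250,255))
box('bar',(S<70)&(V>120),(180,225,232,255))
box('roll',(S<60)&(up>0.03),(405,185,460,235))
box('holder',(S<60)&(up>0.0)&(V>60),(275,140,345,210))
m,p=box('plates',(S<60)&(up>0.05),(275,140,345,210))
for k,q in (('L',p[p[:,1]>p[:,1].mean()]),('R',p[p[:,1]<=p[:,1].mean()])): 
    c=cv2.minAreaRect(q[:,:2].astype(np.float32)*1000);print(k,c,np.percentile(q[:,2],98))
E
```

```text
grip 150 mean [0.4298 0.2364 0.0229] rect [430. 237.] [43.4 22.1] 83.6 z [0.0173 0.0232 0.028 ]
bar 195 mean [0.4363 0.3032 0.0179] rect [435.3 303.1] [86.7 16.3] 84.1 z [0.0115 0.0183 0.0237]
roll 505 mean [ 0.4967 -0.2834  0.0601] rect [ 508.4 -156.5] [321.4  62. ] 85.2 z [0.0356 0.0551 0.0628]
holder 2196 mean [0.597  0.0289 0.0135] rect [579.7  32.7] [122.1 166.7] 80.9 z [0.0006 0.0056 0.0708]
plates 113 mean [0.5937 0.0304 0.1404] rect [565.4  33.2] [ 74.4 139.6] 81.9 z [0.0559 0.0704 1.2191]
L ((606.1515502929688, 62.72590255737305), (4.174525260925293, 67.18189239501953), 81.02053833007812) 0.07477190724662458
R ((559.5533447265625, -1.248417854309082), (4.522549629211426, 137.83282470703125), 81.88758087158203) 1.2190828475956608
```

```bash
python3 - <<'E'
from h import *
g=grab('top'); P=cloud(g); hsv=cv2.cvtColor(g['rgb'],cv2.COLOR_RGB2HSV)
H,S,V=[hsv[:,:,i].astype(int) for i in range(3)]
up=P[:,:,2]; ok=up<0.09
def box(n,m,r):
    w=np.zeros_like(m); w[r[1]:r[3],r[0]:r[2]]=1; m=m&w&ok
    p=P[m]; c=cv2.minAreaRect(p[:,:2].astype(np.float32)*1000)
    print(n,m.sum(),'mean',p.mean(0).round(4),'rect',np.round(c[0],1),np.round(c[1],1),round(c[2],1),'z',np.percentile(p[:,2],[2,50,98]).round(4)); return p
box('roll',(S<60)&(up>0.03),(405,185,460,235))
box('rolltop',(S<60)&(up>0.05),(405,185,460,235))
box('holder',(S<60)&(up>0.003)&(V>60),(275,140,345,210))
p=box('plates',(S<60)&(up>0.055),(275,140,345,210))
for q in (p[p[:,1]>p[:,1].mean()],p[p[:,1]<=p[:,1].mean()]): print(cv2.minAreaRect(q[:,:2].astype(np.float32)*1000))
E
```

```text
roll 504 mean [ 0.4968 -0.2851  0.0532] rect [ 497.1 -286.9] [57.8 55.9] 76.2 z [0.0368 0.0551 0.0621]
rolltop 370 mean [ 0.4974 -0.2859  0.0565] rect [ 496.4 -286.6] [57.8 48.3] 75.7 z [0.0504 0.0566 0.0624]
holder 1814 mean [0.5973 0.0283 0.0113] rect [598.1  29.5] [121.7 128.9] 81.0 z [0.0031 0.0062 0.0708]
plates 102 mean [0.6002 0.0309 0.0697] rect [599.2  28.5] [74.4 69.3] 80.1 z [0.0588 0.0701 0.075 ]
((606.1502075195312, 62.718902587890625), (4.307064056396484, 67.58623504638672), 81.14192199707031)
((593.2091064453125, -6.0835652351379395), (3.908796787261963, 69.33808898925781), 80.81102752685547)
```

>>> apply_moves:
  series:
    - [0, 0, 0, 0, 0, 9.7, 1]
    - [0, 0, 0, 0, 0, 9.7, 1]
    - [0, 0, 0, 0, 0, 9.7, 1]
    - [0, 0, 0, 0, 0, 9.7, 1]
    - [0, 0, 0, 0, 0, 9.7, 1]
    - [0, 0, 0, 0, 0, 9.7, 1]
    - [0, 0, 0, 0, 0, 9.7, 1]
    - [0, 0, 0, 0, 0, 9.7, 1]
    - [0, 0, 0, 0, 0, 9.4, 1]

```text
time_s: 1.32
position: [0.164, 0.5249, 0.2311]
tool_rot: [[0.253, 0.967, -0.0], [0.967, -0.253, -0.0], [-0.0, -0.0, -1.0]]
ft_force: [0.3, -0.3, 0.6]
grip_width: 0.0857
gripper_force: 0.0
```

>>> apply_moves:
  series:
    - [-44, 32, 0, 0, 0, 0, 1]
    - [-44, 32, 0, 0, 0, 0, 1]
    - [-44, 32, 0, 0, 0, 0, 1]
    - [-44, 33, 0, 0, 0, 0, 1]
    - [-44, 33, 0, 0, 0, 0, 1]
    - [-44, 33, 0, 0, 0, 0, 1]
    - [-44, 33, 0, 0, 0, 0, 1]
    - [-44, 33, 0, 0, 0, 0, 1]
    - [-44, 33, 0, 0, 0, 0, 1]
    - [-44, 33, 0, 0, 0, 0, 1]
    - [-44, 33, 0, 0, 0, 0, 1]
    - [-44, 33, 0, 0, 0, 0, 1]

```text
time_s: 2.82
position: [0.4142, -0.0859, 0.2314]
tool_rot: [[0.248, 0.969, 0.0], [0.969, -0.248, 0.0], [0.0, 0.0, -1.0]]
ft_force: [0.3, 0.6, 0.3]
grip_width: 0.0853
gripper_force: 0.0
```

>>> apply_moves:
  series:
    - [-44, 32, 0, 0, 0, 0, 1]
    - [-44, 32, 0, 0, 0, 0, 1]
    - [-44, 33, 0, 0, 0, 0, 1]
    - [-44, 33, 0, 0, 0, 0, 1]
    - [0, 0, 0, 0, 0, 0, 1]
    - [0, 0, 0, 0, 0, 0, 1]

```text
time_s: 3.58
position: [0.4959, -0.2862, 0.231]
tool_rot: [[0.248, 0.969, -0.001], [0.969, -0.248, 0.001], [0.001, -0.001, -1.0]]
ft_force: [0.3, 0.0, 0.3]
grip_width: 0.0853
gripper_force: 0.0
```

```bash
cat >> h.py <<'E'
def togo(s,x,y,z,yaw):
    "tool-axis shift in mm (after the turn, tool vertical) and turn about tool z"
    R=np.array(s['tool_rot']); psi=np.degrees(np.arctan2(R[1,1],R[0,1])); t=np.radians(yaw)
    d=(np.array([x,y,z])-s['position'])*1000
    X=np.array([-np.sin(t),np.cos(t),0]);Y=np.array([np.cos(t),np.sin(t),0])
    print('t',round(s['time_s'],2),'pos',np.round(s['position'],4),'yaw',psi.round(2),'tilt',R[:2,2].round(4),'shift',np.round([d@X,d@Y,-d[2]],1),'turn',round((psi-yaw+180)%360-180,2))
E
python3 - <<'E'
from h import *
g=grab('wrist'); save(g,'w1.png'); P=cloud(g)
togo(g['s'],.4965,-.2868,.0113,-14.2)
hsv=cv2.cvtColor(g['rgb'],cv2.COLOR_RGB2HSV); up=P[:,:,2]
ok=(hsv[:,:,1]<60)&(up<.09)&(np.hypot(P[:,:,0]-.497,P[:,:,1]+.287)<.06)
for lo in(.03,.05):
    p=P[ok&(up>lo)]; print(len(p),p.mean(0),cv2.minAreaRect(p[:,:2].astype(np.float32)*1000),np.percentile(up[ok],99))
E
```

```text
t 3.58 pos [ 0.4959 -0.2862  0.231 ] yaw -14.35 tilt [-0.0007  0.0009] shift [ -0.4   0.7 219.7] turn -0.15
3277 [ 0.49814298 -0.28341699  0.05355003] ((497.66082763671875, -285.18133544921875), (56.11442947387695, 56.869415283203125), 76.6737060546875) 0.05993916654935445
2491 [ 0.49800096 -0.28392577  0.05620327] ((497.4064025878906, -285.126953125), (56.09688949584961, 43.81520080566406), 76.87010192871094) 0.05993916654935445
```

View pics/w1.png

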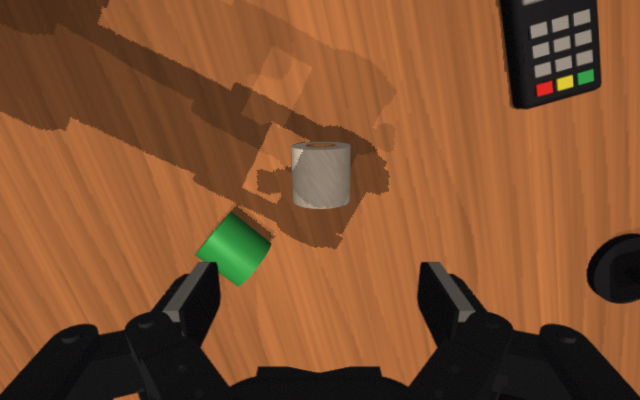

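The roll is at (321,175) in the wrist view, agreeing with the top view to about 1.5 mm. Both jaws clear the green roll, so I go down and grip.

>>> apply_moves:
  series:
    - [1, 1, 40, 0, 0, -0.6, 1]
    - [0, 0, 50, 0, 0, 0, 1]
    - [0, 0, 50, 0, 0, 0, 1]
    - [0, 0, 45, 0, 0, 0, 1]
    - [0, 0, 25, 0, 0, 0, 1]
    - [0, 0, 11, 0, 0, 0, 1]
    - [0, 0, 0, 0, 0, 0, 1]
    - [0, 0, 0, 0, 0, 0, 0.4]
    - [0, 0, 0, 0, 0, 0, 0.4]
    - [0, 0, 0, 0, 0, 0, 0.4]
    - [0, 0, 0, 0, 0, 0, 0.4]
    - [0, 0, 0, 0, 0, 0, 0.4]
  grip_force: 30

```text
time_s: 5.12
position: [0.4979, -0.2862, 0.0117]
tool_rot: [[0.238, 0.971, 0.002], [0.971, -0.238, -0.001], [-0.001, 0.002, -1.0]]
ft_force: [-1.2, 1.4, 6.6]
grip_width: 0.0597
gripper_force: 32.5
```

```bash
python3 - <<'E'
from h import *
g=grab('wrist'); P=cloud(g); s=g['s']
togo(s,.4965,-.2868,.0113,-14.2); print(env.pinch_z,s['grip_width'],s['gripper_force'])
R=np.array(s['tool_rot']); L=(P-s['position'])@R*1000
hsv=cv2.cvtColor(g['rgb'],cv2.COLOR_RGB2HSV)
m=(hsv[:,:,1]<60)&(hsv[:,:,2]>90)&(np.abs(L[:,:,1])<28)&(np.abs(L[:,:,0])<60)&(P[:,:,2]>.02)&(P[:,:,2]<.07)
p=L[m]; print(m.sum(),np.percentile(p,[1,50,99],0).round(1)); save(g,'w2.png')
E
```

```text
t 5.12 pos [ 0.4979 -0.2862  0.0117] yaw -13.74 tilt [ 0.0017 -0.0013] shift [-0.9 -1.2  0.4] turn 0.46
0.0187 0.05970480389193978 32.45919024338946
20145 [[-19.  -27.1 -47.9]
 [ 13.4  -0.3 -43.1]
 [ 29.2  26.6 -12.3]]
```

View pics/w2.png

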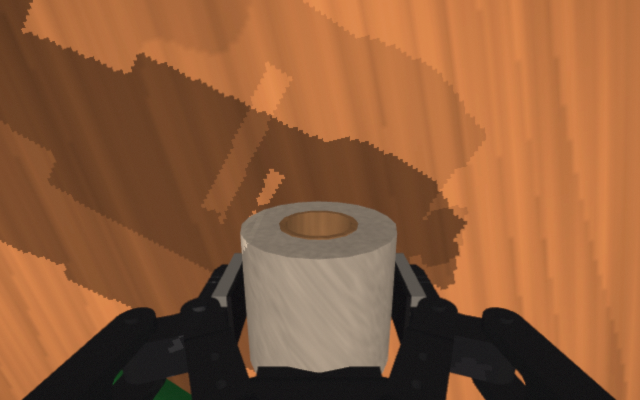

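The roll is held with its front face about 29 mm ahead of the TCP, so it is centred. I lift it and carry it over the holder.

>>> apply_moves:
  series:
    - [0, 0, -50, 0, 0, 0, 0.4]
    - [0, 0, -50, 0, 0, 0, 0.4]
    - [0, 0, -50, 0, 0, -4.7, 0.4]
    - [55, 8, -38, 0, 0, 0, 0.4]
    - [55, 8, 0, 0, 0, 0, 0.4]
    - [55, 8, 0, 0, 0, 0, 0.4]
    - [55, 8, 0, 0, 0, 0, 0.4]
    - [55, 9, 0, 0, 0, 0, 0.4]
    - [52, 9, 0, 0, 0, 0, 0.4]
    - [0, 0, 0, 0, 0, 0, 0.4]
    - [0, 0, 0, 0, 0, 0, 0.4]

```text
time_s: 6.55
position: [0.5968, 0.025, 0.1957]
tool_rot: [[0.157, 0.988, -0.0], [0.988, -0.157, -0.0], [-0.0, -0.0, -1.0]]
ft_force: [-0.5, -0.9, -0.8]
grip_width: 0.0591
gripper_force: 34.4
```

```bash
cat >> h.py <<'E'
def holder(g):
    P=cloud(g); hsv=cv2.cvtColor(g['rgb'],cv2.COLOR_RGB2HSV); up=P[:,:,2]
    near=(hsv[:,:,1]<60)&(np.hypot(P[:,:,0]-.598,P[:,:,1]-.0295)<.1)
    m=near&(up>.002)&(up<.012); b=cv2.minAreaRect(P[m][:,:2].astype(np.float32)*1000)
    print('base',np.round(b[0],1),np.round(b[1],1),round(b[2],2),'z',np.percentile(up[m],50))
    m=near&(up>.066)&(up<.076); p=P[m][:,:2]*1000
    c=np.array([598.1,29.5]); a=np.radians(81); X=np.array([np.sin(a),-np.cos(a)]);Y=np.array([np.cos(a),np.sin(a)])
    q=np.c_[(p-c)@X,(p-c)@Y]
    for k in(1,-1):
        w=q[(np.abs(q[:,1]-35*k)<8)]; 
        if len(w)<20: print('few',len(w)); continue
        f=np.polyfit(w[:,0],w[:,1],1); print('plate',k,len(w),'x',np.percentile(w[:,0],[.5,99.5]).round(1),'y',np.percentile(w[:,1],[2,98]).round(1),'slope deg',np.degrees(f[0]).round(2))
E
python3 - <<'E'
from h import *
g=grab('wrist'); save(g,'w3.png'); togo(g['s'],.598,.029,.0673,-9); holder(g)
holder(grab('top'))
E
```

```text
t 6.55 pos [0.5968 0.025  0.1957] yaw -9.04 tilt [-0.0001 -0.0003] shift [  4.1   0.5 128.4] turn -0.04
base [599.2  39. ] [105.  129.3] 80.89 z 0.004244493636879454
plate 1 481 x [-31.   38.4] y [35.  38.6] slope deg -0.06
few 0
base [597.2  33.6] [114.2 125.7] 81.11 z 0.005613418959914074
few 13
few 11
```

View pics/w3.png

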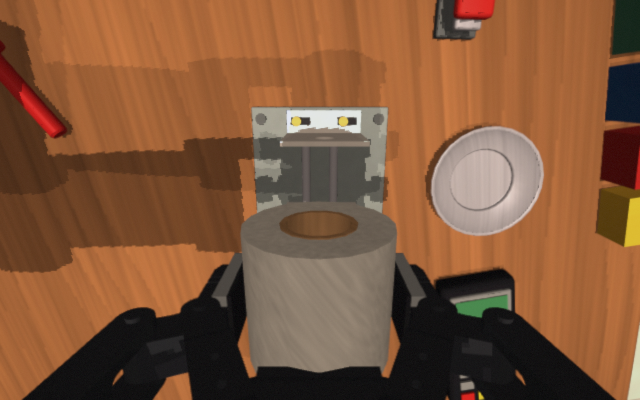

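The far plate is at rows 130–145 and the dish and terminal are well clear. Both cameras agree on moving +5.5 mm along tool x, so I lower in steps, watching the force.

>>> apply_moves:
  series:
    - [5.5, 0.4, 20, 0, 0, 0, 0.4]
    - [0, 0, 25, 0, 0, 0, 0.4]
    - [0, 0, 20, 0, 0, 0, 0.4]
    - [0, 0, 15, 0, 0, 0, 0.4]
    - [0, 0, 12, 0, 0, 0, 0.4]
    - [0, 0, 10, 0, 0, 0, 0.4]
    - [0, 0, 0, 0, 0, 0, 0.4]

```text
time_s: 7.52
position: [0.5981, 0.0306, 0.0931]
tool_rot: [[0.157, 0.988, -0.001], [0.988, -0.157, 0.0], [-0.0, -0.001, -1.0]]
ft_force: [-0.0, 0.1, -1.6]
grip_width: 0.0598
gripper_force: 34.4
```

>>> apply_moves:
  series:
    - [0, 0, 10, 0, 0, 0, 0.4]
    - [0, 0, 8, 0, 0, 0, 0.4]
    - [0, 0, 6, 0, 0, 0, 0.4]
    - [0, 0, 1, 0, 0, 0, 0.4]
    - [0, 0, 0, 0, 0, 0, 0.4]

```text
time_s: 8.15
position: [0.5984, 0.0306, 0.0687]
tool_rot: [[0.157, 0.988, 0.0], [0.988, -0.157, -0.0], [0.0, 0.0, -1.0]]
ft_force: [0.8, 0.0, -2.2]
grip_width: 0.0593
gripper_force: 34.4
```

```bash
python3 - <<'E'
from h import *
g=grab('wrist'); s=g['s']; togo(s,.598,.0303,.0673,-9); print(s['ft_force'],s['wrist_torque'])
P=cloud(g); c=np.array([.5981,.0295]); a=np.radians(81); X=np.array([np.sin(a),-np.cos(a)]);Y=np.array([np.cos(a),np.sin(a)])
qx=(P[:,:,:2]-c)@X*1000; qy=(P[:,:,:2]-c)@Y*1000; z=P[:,:,2]
m=(abs(qx)<12)&(z>.05)&(z<.085)
for lo in range(24,44): print(lo,((qy>=lo)&(qy<lo+1)&m).sum(),end=' ; ')
m2=(abs(qy-36)<4)&(z>.066)&(z<.076)&(abs(qx)<45); print('plate x',np.percentile(qx[m2],[.5,99.5]) if m2.sum() else 0)
E
```

```text
t 8.15 pos [0.5984 0.0306 0.0687] yaw -9.05 tilt [ 0.0002 -0.    ] shift [-0.4 -0.4  1.4] turn -0.05
[ 0.79584539  0.01474811 -2.22882057] [-0.01146625  0.0279611  -0.0747593 ]
24 110 ; 25 129 ; 26 132 ; 27 129 ; 28 130 ; 29 393 ; 30 452 ; 31 3 ; 32 0 ; 33 0 ; 34 55 ; 35 127 ; 36 116 ; 37 137 ; 38 548 ; 39 0 ; 40 0 ; 41 0 ; 42 0 ; 43 0 ; plate x [-30.96263833  38.45063136]
```

Clear of both plates: the gap on the far side is about 4.3 mm of the expected 4.5. I set the roll down and release it.

>>> apply_moves:
  series:
    - [0, 0, 1.4, 0, 0, 0, 0.4]
    - [0, 0, 0, 0, 0, 0, 0.4]

```text
time_s: 8.45
position: [0.5983, 0.0307, 0.0672]
tool_rot: [[0.157, 0.988, 0.0], [0.988, -0.157, -0.0], [-0.0, 0.0, -1.0]]
ft_force: [-0.5, 0.1, -2.3]
grip_width: 0.0592
gripper_force: 34.4
```

>>> apply_moves:
  series:
    - [0, 0, 0, 0, 0, 0, 0.75]
    - [0, 0, 0, 0, 0, 0, 1]
    - [0, 0, 0, 0, 0, 0, 1]
    - [0, 0, 0, 0, 0, 0, 1]
    - [0, 0, -10, 0, 0, 0, 1]
    - [0, 0, -40, 0, 0, 0, 1]
    - [0, 0, -50, 0, 0, 0, 1]
    - [-60, 0, -30, 0, 0, 0, 1]
    - [-30, 0, 0, 0, 0, 0, 1]
    - [0, 0, 0, 0, 0, 0, 1]

```text
time_s: 9.7
position: [0.5846, -0.0559, 0.1961]
tool_rot: [[0.16, 0.987, 0.001], [0.987, -0.16, -0.001], [-0.0, 0.001, -1.0]]
ft_force: [-0.7, 0.7, -0.2]
grip_width: 0.0854
gripper_force: 0.0
```

```bash
cat >> h.py <<'E'
c0=np.array([.5981,.0295]); a0=np.radians(81); X0=np.array([np.sin(a0),-np.cos(a0)]);Y0=np.array([np.cos(a0),np.sin(a0)])
def hf(P): return np.dstack([(P[:,:,:2]-c0)@X0,(P[:,:,:2]-c0)@Y0,P[:,:,2]])*1000
E
python3 - <<'E'
from h import *
g=grab('wrist'); s=g['s']; save(g,'w4.png'); togo(s,.43,.2365,.1,-6); holder(g)
Q=hf(cloud(g)); hsv=cv2.cvtColor(g['rgb'],cv2.COLOR_RGB2HSV)
m=(abs(Q[:,:,0])<40)&(abs(Q[:,:,1])<31)&(Q[:,:,2]>40)&(Q[:,:,2]<90)
p=Q[m]; print('roll',np.percentile(p,[1,50,99],0).round(1),cv2.minAreaRect(p[:,:2].astype(np.float32)))
m=(abs(Q[:,:,0])<45)&(abs(Q[:,:,2]-40)<28)&(Q[:,:,1]<-33)&(Q[:,:,1]>-46)
p=Q[m]; print('outer face R',len(p),np.percentile(p,[1,50,99],0).round(1) if len(p) else 0)
E
```

```text
t 9.7 pos [ 0.5846 -0.0559  0.1961] yaw -9.21 tilt [ 0.0011 -0.0005] shift [ 274.7 -184.3   96.1] turn -3.21
base [598.1  31.7] [120.3 129.1] 80.93 z 0.004344965064846273
plate 1 919 x [-31.1  38.4] y [27.3 38.5] slope deg 1.08
plate -1 545 x [-33.5  35.8] y [-35.3 -31.4] slope deg -0.18
roll [[-28.8 -26.   53.4]
 [ -0.3   3.1  74.5]
 [ 28.2  29.8  78.9]] ((-0.26995277404785156, 1.8802642822265625), (60.30317687988281, 57.061302185058594), 0.1606985479593277)
outer face R 1 [[ 19.2 -43.3  13.5]
 [ 19.2 -43.3  13.5]
 [ 19.2 -43.3  13.5]]
```

View pics/w4.png

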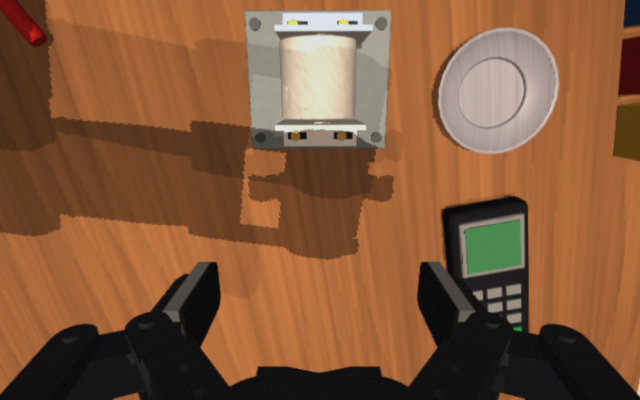

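The roll lies between the plates (top at 79 mm, centred to about 0.3 mm). The plates stand off the line by about +1.3 mm (near) and +3.8 mm (far), so the spindle has to be yawed about 2°. Now to the spindle.

>>> apply_moves:
  series:
    - [0, 0, 0, 0, 0, -3.7, 1]
    - [46, -30, 0, 0, 0, 0, 1]
    - [46, -30, 0, 0, 0, 0, 1]
    - [46, -30, 0, 0, 0, 0, 1]
    - [46, -30, 0, 0, 0, 0, 1]
    - [46, -31, 0, 0, 0, 0, 1]
    - [46, -31, 0, 0, 0, 0, 1]
    - [0, 0, 0, 0, 0, 0, 1]
    - [0, 0, 0, 0, 0, 0, 1]

```text
time_s: 10.88
position: [0.4292, 0.2381, 0.1952]
tool_rot: [[0.092, 0.996, 0.0], [0.996, -0.092, -0.0], [-0.0, 0.0, -1.0]]
ft_force: [0.1, 0.5, 0.4]
grip_width: 0.0854
gripper_force: 0.0
```

```bash
python3 - <<'E'
from h import *
g=grab('wrist'); s=g['s']; togo(s,.43,.237,.0,-5.5)
P=cloud(g); hsv=cv2.cvtColor(g['rgb'],cv2.COLOR_RGB2HSV); H,S,V=[hsv[:,:,i].astype(int) for i in range(3)]
near=np.hypot(P[:,:,0]-.433,P[:,:,1]-.27)<.12
for n,m in (('grip',(H>100)&(H<130)&(S>120)&near&(P[:,:,2]>.015)),('bar',(S<70)&(P[:,:,2]>.008)&(P[:,:,2]<.03)&near)):
    p=P[m]; b=cv2.minAreaRect(p[:,:2].astype(np.float32)*1000); l=cv2.fitLine(p[:,:2].astype(np.float32),2,0,.01,.01).ravel()
    print(n,m.sum(),np.round(b[0],1),np.round(b[1],1),b[2],'line deg',np.degrees(np.arctan2(l[1],l[0])),np.percentile(p[:,2],[2,50,98]))
E
```

```text
t 10.88 pos [0.4292 0.2381 0.1952] yaw -5.27 tilt [ 0.0001 -0.0001] shift [ -1.    0.9 195.2] turn 0.23
grip 1118 [430.6 266.4] [96.1 23.2] 85.30928039550781 line deg 84.67546 [0.02064651 0.02289427 0.02441794]
bar 1684 [433.2 283. ] [133.   23.8] 84.4184799194336 line deg 84.541115 [0.01354468 0.01788181 0.02024134]
```

>>> apply_moves:
  series:
    - [-0.8, 0.6, 40, 0, 0, 0.1, 1]
    - [0, 0, 50, 0, 0, 0, 1]
    - [0, 0, 45, 0, 0, 0, 1]
    - [0, 0, 30, 0, 0, 0, 1]
    - [0, 0, 18, 0, 0, 0, 1]
    - [0, 0, 8, 0, 0, 0, 1]
    - [0, 0, 0, 0, 0, 0, 1]
    - [0, 0, 0, 0, 0, 0, 0.4]
    - [0, 0, 0, 0, 0, 0, 0]
    - [0, 0, 0, 0, 0, 0, 0]
    - [0, 0, 0, 0, 0, 0, 0]
    - [0, 0, 0, 0, 0, 0, 0]
  grip_force: 40

```text
time_s: 12.42
position: [0.43, 0.2368, 0.0046]
tool_rot: [[0.095, 0.995, 0.001], [0.995, -0.095, 0.0], [0.0, 0.001, -1.0]]
ft_force: [-0.3, -0.6, 5.7]
grip_width: 0.0232
gripper_force: 39.8
```

>>> apply_moves:
  series:
    - [0, 0, 0, 0, 0, 0, 0]
    - [0, 0, -5, 0, 0, 0, 0]
    - [0, 0, -35, 0, 0, 0, 0]
    - [0, 0, -50, 0, 0, 0, 0]
    - [0, 0, -50, 0, 0, 0, 0]
    - [0, 0, 0, 0, 0, 0, 0]

```text
time_s: 13.18
position: [0.4312, 0.2372, 0.1475]
tool_rot: [[0.095, 0.995, 0.007], [0.995, -0.095, 0.002], [0.003, 0.007, -1.0]]
ft_force: [-0.1, -1.1, -1.7]
grip_width: 0.0229
gripper_force: 39.6
```

```bash
cat >> h.py <<'E'
def bar(g):
    "bar in tool coordinates (mm): side edges/centre line and top height"
    s=g['s'];P=cloud(g);R=np.array(s['tool_rot']);L=(P-s['position'])@R*1000
    hsv=cv2.cvtColor(g['rgb'],cv2.COLOR_RGB2HSV)
    m=(hsv[:,:,1]<70)&(hsv[:,:,2]>60)&(L[:,:,0]>25)&(L[:,:,0]<125)&(abs(L[:,:,1])<20)&(abs(L[:,:,2]+8)<22)
    xs=[];ys=[];zs=[]
    for x in range(30,120,4):
        p=L[m&(abs(L[:,:,0]-x)<2)]
        if len(p)<10: continue
        xs.append(x);e=np.percentile(p[:,1],[1,99]);ys.append(e.mean());zs.append(np.percentile(p[:,2],5))
    f=np.polyfit(xs,ys,1);h=np.polyfit(xs,zs,1)
    print('bar x max',np.percentile(L[m][:,0],99.5).round(1),'yaw slope deg',np.degrees(f[0]).round(2),'y@0',f[1].round(2),'y@tip',np.polyval(f,max(xs)).round(2),'top z slope deg',np.degrees(h[0]).round(2),'top@30',np.polyval(h,30).round(2),'@100',np.polyval(h,100).round(2)); print(np.round(ys,1),np.round(zs,1))
E
python3 - <<'E'
from h import *
g=grab('wrist'); save(g,'w5.png'); togo(g['s'],.43,.237,.1,-5.4); print(g['s']['grip_width'],g['s']['ft_force'],g['s']['gripper_force']); bar(g)
E
```

```text
t 13.18 pos [0.4312 0.2372 0.1475] yaw -5.44 tilt [0.007  0.0019] shift [-0.3 -1.1 47.5] turn -0.04
0.02288681905573945 [-0.0740738  -1.14159288 -1.72409964] 39.587037563323975
bar x max 107.3 yaw slope deg -0.57 y@0 -0.31 y@tip -1.36 top z slope deg -0.09 top@30 -14.88 @100 -14.98
[-0.7 -0.7 -0.7 -0.7 -0.9 -0.7 -0.7 -0.9 -0.9 -0.9 -0.9 -1.  -1.1 -1.
 -1.2 -1.2 -1.2 -1.4 -1.4 -1.4] [-15.1 -14.9 -14.8 -15.  -14.8 -14.8 -14.8 -14.9 -14.9 -14.9 -15.1 -14.9
 -15.1 -14.9 -14.8 -15.  -15.1 -14.9 -15.1 -15. ]
```

View pics/w5.png

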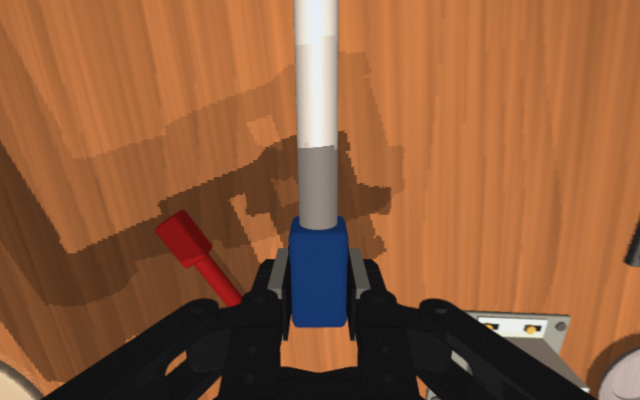

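The grip is held centred and the bar is level, yawed 0.6° in the tool. I go to the staging pose in front of the near plate.

>>> apply_moves:
  series:
    - [0, 0, -10, 0, 0, 6.2, 0]
    - [-42, 26, 0, 0, 0, 0, 0]
    - [-42, 26, 0, 0, 0, 0, 0]
    - [-42, 26, 0, 0, 0, 0, 0]
    - [-42, 26, 0, 0, 0, 0, 0]
    - [-42, 26, 0, 0, 0, 0, 0]
    - [-42, 26, 0, 0, 0, 0, 0]
    - [-41, 26, 0, 0, 0, 0, 0]
    - [-40, 26, 0, 0, 0, 0, 0]
    - [0, 0, 20, 0, 0, 0, 0]
    - [0, 0, 0, 0, 0, 0, 0]
    - [0, 0, 0, 0, 0, 0, 0]

```text
time_s: 14.72
position: [0.5661, -0.1309, 0.1339]
tool_rot: [[0.201, 0.98, -0.001], [0.98, -0.201, 0.0], [0.0, -0.001, -1.0]]
ft_force: [0.4, 0.1, -1.2]
grip_width: 0.0232
gripper_force: 39.5
```

```bash
python3 - <<'E'
from h import *
g=grab('wrist'); s=g['s']; save(g,'w6.png'); togo(s,.5696,-.1305,.0419,-11.6); bar(g); holder(g)
R=np.array(s['tool_rot']); print(R.round(4).tolist())
E
```

```text
t 14.72 pos [ 0.5661 -0.1309  0.1339] yaw -11.61 tilt [-0.001   0.0005] shift [ 1.1  3.3 92. ] turn -0.01
bar x max 107.3 yaw slope deg -0.46 y@0 -0.48 y@tip -1.34 top z slope deg -0.06 top@30 -14.87 @100 -14.95
[-0.8 -0.8 -0.8 -0.8 -0.8 -0.8 -0.8 -0.9 -1.  -1.  -1.  -1.  -1.2 -1.2
 -1.2 -1.3 -1.2 -1.2 -1.3 -1.5] [-14.9 -14.8 -15.  -14.9 -14.9 -14.9 -14.8 -14.9 -15.  -15.  -14.9 -15.
 -14.9 -15.  -14.9 -15.  -15.  -15.1 -14.9 -14.8]
base [591.1 -11.3] [ 41.  129.7] 78.63 z 0.004474326116447935
few 0
plate -1 33 x [-33.9 -19.1] y [-36.  -35.5] slope deg -0.72
[[0.2013, 0.9795, -0.001], [0.9795, -0.2013, 0.0005], [0.0003, -0.0011, -1.0]]
```

View pics/w6.png

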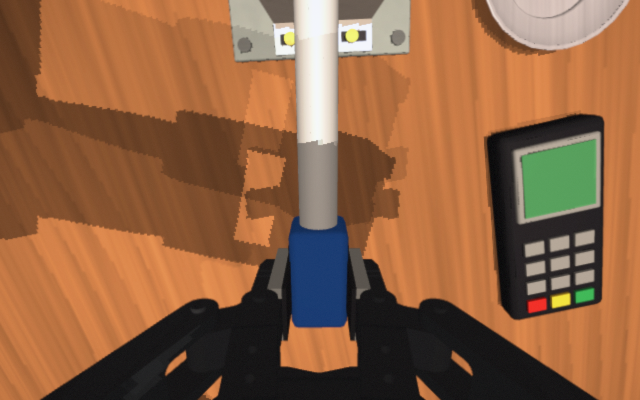

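The bar is aligned over the near plate's foot (290–350, 37). I correct +3.3 mm sideways and lower to hole height, 15 mm short of the plate.

>>> apply_moves:
  series:
    - [1, 3.3, 20, 0, 0, 0, 0]
    - [0, 0, 30, 0, 0, 0, 0]
    - [0, 0, 22, 0, 0, 0, 0]
    - [0, 0, 14, 0, 0, 0, 0]
    - [0, 0, 6, 0, 0, 0, 0]
    - [0, 0, 0, 0, 0, 0, 0]
    - [0, 0, 0, 0, 0, 0, 0]

```text
time_s: 15.65
position: [0.5702, -0.1312, 0.043]
tool_rot: [[0.202, 0.979, 0.001], [0.979, -0.202, -0.001], [-0.0, 0.001, -1.0]]
ft_force: [-1.1, 0.1, -1.7]
grip_width: 0.0228
gripper_force: 39.6
```

```bash
python3 - <<'E'
from h import *
g=grab('wrist'); s=g['s']; togo(s,.5696,-.1305,.0419,-11.6); bar(g); print(s['ft_force'],np.array(s['tool_rot']).round(4).tolist())
Q=hf(cloud(g)); 
m=(abs(Q[:,:,1]+35)<5)&(Q[:,:,2]>12)&(Q[:,:,2]<76)&(abs(Q[:,:,0])<45)
p=Q[m]; print(len(p)); 
if len(p): print(np.percentile(p,[1,50,99],0).round(1))
e=(s['position'][:2]-c0); print('TCP frame',e@X0*1000,e@Y0*1000)
t=grab('side'); save(t,'s2.png')
E
```

```text
t 15.65 pos [ 0.5702 -0.1312  0.043 ] yaw -11.64 tilt [ 0.0013 -0.0006] shift [ 0.6 -0.7  1.1] turn -0.04
bar x max 107.3 yaw slope deg -0.47 y@0 -0.52 y@tip -1.43 top z slope deg 0.93 top@30 -15.32 @100 -14.18
[-0.8 -0.8 -0.8 -0.8 -1.1 -1.  -0.8 -1.1 -1.  -1.  -1.  -1.2 -1.2 -1.1
 -1.3 -1.3 -1.3 -1.3 -1.3 -1.5 -1.5] [-14.8 -14.9 -15.1 -14.9 -14.8 -14.9 -14.9 -15.1 -14.9 -15.  -15.  -14.8
 -14.8 -15.  -15.  -14.9 -14.8 -15.  -15.  -14.9  -9.8]
[-1.07101569  0.0945806  -1.72010583] [[0.2018, 0.9794, 0.0013], [0.9794, -0.2018, -0.0006], [-0.0003, 0.0014, -1.0]]
0
TCP frame -2.4634619028415674 -163.11453544887348
```

>>> apply_moves:
  series:
    - [0, -0.5, 0.6, 0, 0, 0, 0]
    - [3, 0, 0, 0, 0, 0, 0]
    - [3, 0, 0, 0, 0, 0, 0]
    - [2, 0, 0, 0, 0, 0, 0]
    - [2, 0, 0, 0, 0, 0, 0]
    - [0, 0, 0, 0, 0, 0, 0]

```text
time_s: 16.5
position: [0.5713, -0.121, 0.0416]
tool_rot: [[0.202, 0.979, 0.0], [0.979, -0.202, -0.0], [-0.0, 0.0, -1.0]]
ft_force: [-0.2, -1.3, -0.5]
grip_width: 0.023
gripper_force: 39.6
```

>>> apply_moves:
  series:
    - [2, 0, 0, 0, 0, 0, 0]
    - [2, 0, 0, 0, 0, 0, 0]
    - [0, 0, 0, 0, 0, 0, 0]

```text
time_s: 16.88
position: [0.5721, -0.1171, 0.0415]
tool_rot: [[0.202, 0.979, -0.0], [0.979, -0.202, -0.0], [-0.0, -0.0, -1.0]]
ft_force: [-0.1, 0.5, -1.3]
grip_width: 0.023
gripper_force: 39.6
```

>>> apply_moves:
  series:
    - [1, 0, -0.3, 0, 0, 0, 0]
    - [1, 0, 0, 0, 0, 0, 0]
    - [0, 0, 0, 0, 0, 0, 0]

```text
time_s: 17.25
position: [0.5725, -0.1152, 0.0419]
tool_rot: [[0.202, 0.979, 0.0], [0.979, -0.202, -0.0], [-0.0, 0.0, -1.0]]
ft_force: [-0.4, 0.1, -1.0]
grip_width: 0.0228
gripper_force: 39.6
```

>>> apply_moves:
  series:
    - [1, 0, 0, 0, 0, 0, 0]
    - [1, 0, 0, 0, 0, 0, 0]
    - [0, 0, 0, 0, 0, 0, 0]

```text
time_s: 17.62
position: [0.5729, -0.1133, 0.0418]
tool_rot: [[0.202, 0.979, -0.0], [0.979, -0.202, -0.0], [-0.0, -0.0, -1.0]]
ft_force: [0.2, -1.0, -1.1]
grip_width: 0.0231
gripper_force: 39.6
```

>>> apply_moves:
  series:
    - [1, 0, 0, 0, 0, 0, 0]
    - [1, 0, 0, 0, 0, 0, 0]
    - [0, 0, 0, 0, 0, 0, 0]

```text
time_s: 18.0
position: [0.5733, -0.1113, 0.0418]
tool_rot: [[0.202, 0.979, -0.0], [0.979, -0.202, -0.0], [-0.0, -0.0, -1.0]]
ft_force: [-0.0, 0.5, -1.2]
grip_width: 0.0233
gripper_force: 39.6
```

No contact force, and the tip should already be inside the near hole. I continue gently.

>>> apply_moves:
  series:
    - [1.5, 0, 0, 0, 0, 0, 0]
    - [1.5, 0, 0, 0, 0, 0, 0]
    - [1.5, 0, 0, 0, 0, 0, 0]
    - [0, 0, 0, 0, 0, 0, 0]

```text
time_s: 18.5
position: [0.5742, -0.1068, 0.0418]
tool_rot: [[0.202, 0.979, -0.0], [0.979, -0.202, 0.0], [0.0, -0.0, -1.0]]
ft_force: [-0.1, 0.2, -0.9]
grip_width: 0.0236
gripper_force: 39.6
```

>>> apply_moves:
  series:
    - [1.5, 0, 0, 0, 0, 0, 0]
    - [1.5, 0, 0, 0, 0, 0, 0]
    - [1.5, 0, 0, 0, 0, 0, 0]
    - [1.5, 0, 0, 0, 0, 0, 0]
    - [0, 0, 0, 0, 0, 0, 0]

```text
time_s: 19.12
position: [0.5754, -0.101, 0.0418]
tool_rot: [[0.202, 0.979, -0.0], [0.979, -0.202, 0.0], [-0.0, -0.0, -1.0]]
ft_force: [0.5, 0.8, -1.8]
grip_width: 0.0228
gripper_force: 39.6
```

```bash
python3 - <<'E'
from h import *
g=grab('wrist'); s=g['s']; save(g,'w7.png'); togo(s,.5696,-.1305,.0419,-11.6); bar(g); print(s['ft_force'],s['wrist_torque']);holder(g)
Q=hf(cloud(g)); m=(abs(Q[:,:,1]+35)<9)&(Q[:,:,2]>66)&(Q[:,:,2]<76)&(abs(Q[:,:,0])<45); p=Q[m]
if len(p):print('Rplate',len(p),np.percentile(p,[1,50,99],0).round(1).tolist())
e=(s['position'][:2]-c0); print('TCP frame',e@X0*1000,e@Y0*1000)
E
```

```text
t 19.12 pos [ 0.5754 -0.101   0.0418] yaw -11.64 tilt [-0.  0.] shift [-30.1   0.2  -0.1] turn -0.04
bar x max 107.0 yaw slope deg -0.45 y@0 -0.6 y@tip -1.43 top z slope deg -6.29 top@30 -12.53 @100 -20.22
[-0.8 -0.8 -0.8 -0.8 -1.  -0.8 -0.8 -1.  -1.  -1.  -1.  -1.2 -1.2 -1.4
 -1.4 -1.3 -6.7 -0.1  0.6 -0.1] [-15.  -14.9 -14.9 -15.  -14.9 -14.9 -15.  -15.  -14.9 -15.  -14.9 -15.
 -14.9 -14.9 -14.8 -14.9 -15.  -29.  -29.1 -22. ]
[ 0.46475204  0.78343409 -1.80544096] [-0.05560999  0.01281781  0.0009618 ]
base [592.4  -4.8] [ 49.9 129.4] 80.52 z 0.004489097768412761
few 0
plate -1 4024 x [-33.4  36. ] y [-35.6 -31.5] slope deg -0.07
Rplate 4037 [[-32.9, -35.7, 66.2], [1.1, -33.8, 69.9], [35.6, -31.3, 71.6]]
TCP frame -1.9647501774219798 -132.44300851804226
```

View pics/w7.png

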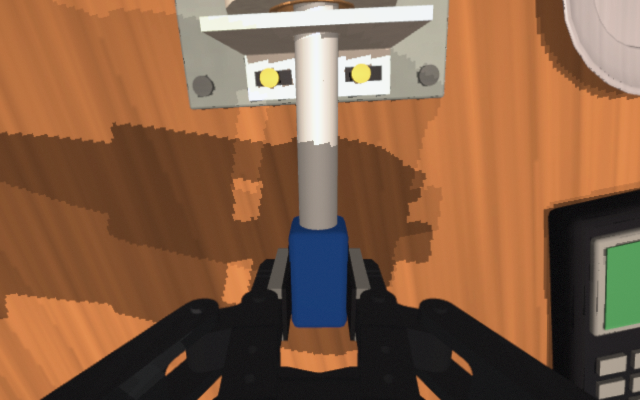

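The bar is through the near hole and lies within 0.1 mm of its centre. It extrapolates to within 0.3 mm of the far hole. On through the core.

>>> apply_moves:
  series:
    - [2, 0, 0, 0, 0, 0, 0]
    - [2, 0, 0, 0, 0, 0, 0]
    - [2, 0, 0, 0, 0, 0, 0]
    - [2, 0, 0, 0, 0, 0, 0]
    - [2, 0, 0, 0, 0, 0, 0]
    - [0, 0, 0, 0, 0, 0, 0]

```text
time_s: 19.92
position: [0.5775, -0.0912, 0.0419]
tool_rot: [[0.202, 0.979, 0.0], [0.979, -0.202, -0.0], [0.0, 0.0, -1.0]]
ft_force: [-0.1, -0.3, -1.2]
grip_width: 0.0232
gripper_force: 39.6
```

>>> apply_moves:
  series:
    - [3, 0, 0, 0, 0, 0, 0]
    - [3, 0, 0, 0, 0, 0, 0]
    - [3, 0, 0, 0, 0, 0, 0]
    - [3, 0, 0, 0, 0, 0, 0]
    - [3, 0, 0, 0, 0, 0, 0]
    - [3, 0, 0, 0, 0, 0, 0]
    - [0, 0, 0, 0, 0, 0, 0]

```text
time_s: 20.8
position: [0.5811, -0.0735, 0.0419]
tool_rot: [[0.202, 0.979, 0.0], [0.979, -0.202, -0.0], [-0.0, 0.0, -1.0]]
ft_force: [-0.0, -1.2, -1.4]
grip_width: 0.0236
gripper_force: 39.6
```

>>> apply_moves:
  series:
    - [3, 0, 0, 0, 0, 0, 0]
    - [3, 0, 0, 0, 0, 0, 0]
    - [3, 0, 0, 0, 0, 0, 0]
    - [3, 0, 0, 0, 0, 0, 0]
    - [3, 0, 0, 0, 0, 0, 0]
    - [2, 0, 0, 0, 0, 0, 0]
    - [0, 0, 0, 0, 0, 0, 0]

```text
time_s: 21.68
position: [0.5845, -0.0569, 0.0418]
tool_rot: [[0.202, 0.979, 0.0], [0.979, -0.202, -0.0], [-0.0, 0.0, -1.0]]
ft_force: [0.5, 0.3, -1.7]
grip_width: 0.0231
gripper_force: 39.6
```

>>> apply_moves:
  series:
    - [2, -0.4, 0, 0, 0, 0, 0]
    - [2, 0, 0, 0, 0, 0, 0]
    - [0, 0, 0, 0, 0, 0, 0]

```text
time_s: 22.05
position: [0.5849, -0.0529, 0.0418]
tool_rot: [[0.202, 0.979, -0.0], [0.979, -0.202, 0.0], [0.0, -0.0, -1.0]]
ft_force: [0.1, -0.2, -1.7]
grip_width: 0.0234
gripper_force: 39.6
```

```bash
python3 - <<'E'
from h import *
g=grab('wrist'); s=g['s']; print(s['position'],s['ft_force'],s['wrist_torque']); bar(g); holder(g)
R=np.array(s['tool_rot']); print(R.round(4).tolist())
Q=hf(cloud(g)); 
e=(s['position'][:2]-c0); print('TCP frame',e@X0*1000,e@Y0*1000)
m=(abs(Q[:,:,0])<40)&(abs(Q[:,:,1]-2)<28.5)&(Q[:,:,2]>50)&(Q[:,:,2]<90);p=Q[m];print('roll',np.percentile(p,[1,50,99],0).round(1).tolist(),cv2.minAreaRect(p[:,:2].astype(np.float32)))
E
```

```text
[ 0.58493058 -0.05286589  0.04183279] [ 0.05526557 -0.15780136 -1.67788808] [-0.01108716 -0.02927964  0.0224869 ]
bar x max 103.8 yaw slope deg 17.38 y@0 -10.24 y@tip 21.91 top z slope deg -9.75 top@30 -20.03 @100 -31.94
[-0.8 -0.8 -0.6 -0.7 -8.1 -0.2  7.6 12.4 16.6 17.  16.4 16.6 16.7 16.5
 16.4 16.2 16.3 16.2 15.8 18.1] [-14.9 -14.9 -15.  -14.9 -28.9 -29.1 -28.5 -29.9 -29.8 -29.8 -29.7 -29.8
 -29.8 -29.7 -29.9 -29.8 -29.8 -29.8 -29.7 -26.1]
base [596.1  19.6] [ 99.  129.7] 80.55 z 0.004088022865691862
few 0
plate -1 2829 x [-33.4  36. ] y [-35.4 -31.3] slope deg -0.01
[[0.2017, 0.9794, -0.0], [0.9794, -0.2017, 0.0], [0.0, -0.0, -1.0]]
TCP frame -0.12241648763407396 -83.41197751026405
roll [[-27.6, -25.9, 58.4], [0.1, -1.3, 75.2], [27.4, 20.1, 78.8]] ((-0.13393592834472656, -0.9069957733154297), (57.77998733520508, 51.17194747924805), 0.012976574711501598)
```

>>> apply_moves:
  series:
    - [1.5, -0.1, 0, 0, 0, 0, 0]
    - [1.5, 0, 0, 0, 0, 0, 0]
    - [1, 0, 0, 0, 0, 0, 0]
    - [1, 0, 0, 0, 0, 0, 0]
    - [0, 0, 0, 0, 0, 0, 0]

```text
time_s: 22.72
position: [0.5858, -0.0481, 0.0418]
tool_rot: [[0.202, 0.979, -0.0], [0.979, -0.202, -0.0], [-0.0, -0.0, -1.0]]
ft_force: [0.0, -0.4, -2.0]
grip_width: 0.0231
gripper_force: 39.6
```

>>> apply_moves:
  series:
    - [1, 0, 0, 0, 0, 0, 0]
    - [1, 0, 0, 0, 0, 0, 0]
    - [0, 0, 0, 0, 0, 0, 0]

```text
time_s: 23.1
position: [0.5863, -0.0461, 0.0419]
tool_rot: [[0.202, 0.979, 0.0], [0.979, -0.202, -0.0], [-0.0, 0.0, -1.0]]
ft_force: [-0.2, 0.6, -1.6]
grip_width: 0.0229
gripper_force: 39.6
```

>>> apply_moves:
  series:
    - [1, 0, 0, 0, 0, 0, 0]
    - [1, 0, 0, 0, 0, 0, 0]
    - [0, 0, 0, 0, 0, 0, 0]

```text
time_s: 23.48
position: [0.5867, -0.0441, 0.0418]
tool_rot: [[0.202, 0.979, -0.0], [0.979, -0.202, -0.0], [-0.0, -0.0, -1.0]]
ft_force: [-0.2, -0.4, -1.5]
grip_width: 0.0231
gripper_force: 39.6
```

>>> apply_moves:
  series:
    - [1, 0, 0, 0, 0, 0, 0]
    - [1, 0, 0, 0, 0, 0, 0]
    - [0, 0, 0, 0, 0, 0, 0]

```text
time_s: 23.85
position: [0.5871, -0.0422, 0.0419]
tool_rot: [[0.202, 0.979, 0.0], [0.979, -0.202, -0.0], [-0.0, 0.0, -1.0]]
ft_force: [-0.2, 0.5, -1.2]
grip_width: 0.0233
gripper_force: 39.6
```

The tip is in the far hole (y ≈ +38) with no force. About 13 mm remains to home.

>>> apply_moves:
  series:
    - [1.5, 0, 0, 0, 0, 0, 0]
    - [1.5, 0, 0, 0, 0, 0, 0]
    - [1.5, -0.1, 0, 0, 0, 0, 0]
    - [1.5, 0, 0, 0, 0, 0, 0]
    - [0, 0, 0, 0, 0, 0, 0]

```text
time_s: 24.48
position: [0.5882, -0.0362, 0.0418]
tool_rot: [[0.202, 0.979, 0.0], [0.979, -0.202, 0.0], [0.0, 0.0, -1.0]]
ft_force: [0.2, -0.1, -1.2]
grip_width: 0.0229
gripper_force: 39.6
```

>>> apply_moves:
  series:
    - [1, 0, 0, 0, 0, 0, 0]
    - [1, 0, 0, 0, 0, 0, 0]
    - [1, 0, 0, 0, 0, 0, 0]
    - [0, 0, 0, 0, 0, 0, 0]

```text
time_s: 24.98
position: [0.5888, -0.0333, 0.0418]
tool_rot: [[0.202, 0.979, -0.0], [0.979, -0.202, -0.0], [-0.0, -0.0, -1.0]]
ft_force: [0.1, 0.1, -1.9]
grip_width: 0.0236
gripper_force: 39.6
```

```bash
python3 - <<'E'
from h import *
g=grab('wrist'); s=g['s']; print(s['position'],s['ft_force'],s['wrist_torque'])
Q=hf(cloud(g)); e=(s['position'][:2]-c0); print('TCP frame',e@X0*1000,e@Y0*1000)
hsv=cv2.cvtColor(g['rgb'],cv2.COLOR_RGB2HSV); m=(hsv[:,:,0]>100)&(hsv[:,:,0]<130)&(hsv[:,:,1]>120)&(Q[:,:,2]>50)&(Q[:,:,2]<66)&(abs(Q[:,:,0])<20)
print('grip y',np.percentile(Q[m],[1,99],0).round(1).tolist()); holder(g)
E
```

```text
[ 0.58875639 -0.03333039  0.04183888] [ 0.11755625  0.06237707 -1.85653881] [-0.01487903  0.0132117   0.0058883 ]
TCP frame 0.6002626745204254 -63.51851046436931
grip y [[-11.3, -80.8, 58.1], [12.0, -40.5, 61.5]]
base [597.9  30. ] [118.9 129.6] 81.04 z 0.004121516912436923
plate 1 5015 x [-31.   38.2] y [27.3 38.4] slope deg 0.52
plate -1 2610 x [-33.2  35.7] y [-35.2 -31.1] slope deg -0.04
```

>>> apply_moves:
  series:
    - [1, 0, 0, 0, 0, 0, 0]
    - [1, 0, 0, 0, 0, 0, 0]
    - [1, 0, 0, 0, 0, 0, 0]
    - [0.7, 0, 0, 0, 0, 0, 0]
    - [0, 0, 0, 0, 0, 0, 0]

```text
time_s: 25.65
position: [0.5893, -0.0309, 0.0419]
tool_rot: [[0.202, 0.979, -0.001], [0.979, -0.202, -0.002], [-0.002, -0.0, -1.0]]
ft_force: [-2.1, -6.2, -0.3]
grip_width: 0.0232
gripper_force: 39.7
```

>>> apply_moves:
  series:
    - [0.5, 0, 0, 0, 0, 0, 0]
    - [0, 0, 0, 0, 0, 0, 0]

```text
time_s: 25.9
position: [0.5893, -0.0308, 0.0419]
tool_rot: [[0.202, 0.979, -0.001], [0.979, -0.202, -0.003], [-0.003, -0.0, -1.0]]
ft_force: [-1.7, -8.4, -1.2]
grip_width: 0.0234
gripper_force: 39.8
```

>>> apply_moves:
  series:
    - [0.4, 0, 0, 0, 0, 0, 0]
    - [0, 0, 0, 0, 0, 0, 0]

```text
time_s: 26.15
position: [0.5894, -0.0308, 0.0419]
tool_rot: [[0.202, 0.979, -0.001], [0.979, -0.202, -0.003], [-0.003, -0.0, -1.0]]
ft_force: [-3.3, -11.1, -1.4]
grip_width: 0.0232
gripper_force: 39.9
```

```bash
python3 - <<'E'
from h import *
g=grab('wrist'); s=g['s']; save(g,'w8.png'); print(s['position'],s['ft_force'],s['wrist_torque'])
Q=hf(cloud(g)); e=(s['position'][:2]-c0); print('TCP frame',e@X0*1000,e@Y0*1000)
hsv=cv2.cvtColor(g['rgb'],cv2.COLOR_RGB2HSV); m=(hsv[:,:,0]>100)&(hsv[:,:,0]<130)&(hsv[:,:,1]>120)&(Q[:,:,2]>50)&(Q[:,:,2]<66)&(abs(Q[:,:,0])<20)
print('grip y',np.percentile(Q[m],[1,99],0).round(1).tolist()); holder(g)
E
```

```text
[ 0.58936046 -0.03079169  0.04194239] [ -3.32500225 -11.09445065  -1.4421239 ] [-1.7343213   0.53522569  0.18993562]
TCP frame 0.7997555080814889 -60.916565803271084
grip y [[-11.1, -78.2, 58.2], [12.2, -40.5, 61.6]]
base [598.1  31.2] [121.1 129.7] 80.84 z 0.004182053378398359
plate 1 4900 x [-30.8  38.2] y [27.4 38.5] slope deg 0.52
plate -1 2603 x [-33.   35.7] y [-35.3 -31.1] slope deg 0.01
```

View pics/w8.png

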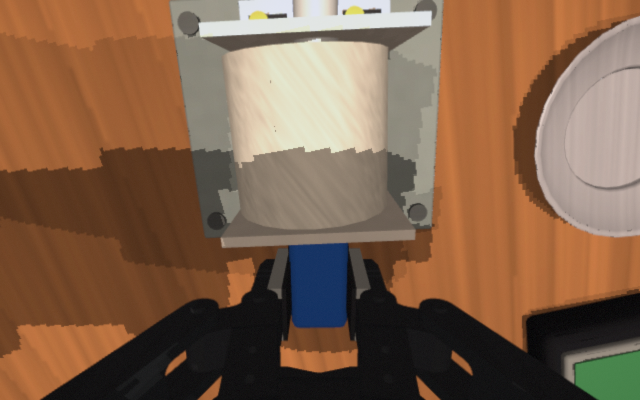

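The grip is home: it stopped against the plate at about 11 N, and the tip shows beyond the far plate at (315,8). I unload, release and retreat.

>>> apply_moves:
  series:
    - [-0.6, 0, 0, 0, 0, 0, 0]
    - [-0.5, 0, 0, 0, 0, 0, 0]
    - [0, 0, 0, 0, 0, 0, 0]
  grip_force: 20

```text
time_s: 26.58
position: [0.5893, -0.0309, 0.0419]
tool_rot: [[0.202, 0.979, -0.0], [0.979, -0.202, -0.001], [-0.001, -0.0, -1.0]]
ft_force: [-1.6, -6.7, -0.8]
grip_width: 0.0232
gripper_force: 39.7
```

>>> apply_moves:
  series:
    - [0, 0, 0, 0, 0, 0, 0.35]
    - [0, 0, 0, 0, 0, 0, 0.6]
    - [0, 0, 0, 0, 0, 0, 1]
    - [0, 0, 0, 0, 0, 0, 1]
    - [0, 0, 0, 0, 0, 0, 1]
    - [0, 0, -15, 0, 0, 0, 1]
    - [0, 0, -40, 0, 0, 0, 1]
    - [0, 0, -50, 0, 0, 0, 1]
    - [-60, 0, -40, 0, 0, 0, 1]
    - [-20, 0, 0, 0, 0, 0, 1]
    - [0, 0, 0, 0, 0, 0, 1]
    - [0, 0, 0, 0, 0, 0, 1]

```text
time_s: 28.08
position: [0.5746, -0.0997, 0.1807]
tool_rot: [[0.202, 0.979, -0.002], [0.979, -0.202, 0.001], [0.001, -0.002, -1.0]]
ft_force: [0.7, 0.3, 0.1]
grip_width: 0.0854
gripper_force: 0.0
```

```bash
python3 - <<'E'
from h import *
g=grab('wrist'); s=g['s']; save(g,'w9.png'); print(s['position'],s['ft_force'],s['time_s'])
Q=hf(cloud(g)); hsv=cv2.cvtColor(g['rgb'],cv2.COLOR_RGB2HSV); m=(hsv[:,:,0]>100)&(hsv[:,:,0]<130)&(hsv[:,:,1]>120)&(Q[:,:,2]>40)&(Q[:,:,2]<70)&(abs(Q[:,:,0])<20)
p=Q[m];print('grip',np.percentile(p,[1,50,99],0).round(1).tolist(),cv2.minAreaRect(p[:,:2].astype(np.float32))); holder(g)
m=(abs(Q[:,:,0])<40)&(abs(Q[:,:,1]-2)<29.5)&(Q[:,:,2]>50)&(Q[:,:,2]<90);p=Q[m];print('roll',np.percentile(p,[1,50,99],0).round(1).tolist(),cv2.minAreaRect(p[:,:2].astype(np.float32)))
m=(abs(Q[:,:,0]-4)<10)&(Q[:,:,1]>40)&(Q[:,:,1]<70)&(Q[:,:,2]>45)&(Q[:,:,2]<65);p=Q[m]
if len(p):print('tip',len(p),np.percentile(p,[1,50,99],0).round(1).tolist())
E
```

```text
[ 0.57464695 -0.09967797  0.1807305 ] [0.66060224 0.32891841 0.08725006] 28.075
grip [[-10.8, -80.3, 55.4], [0.6, -58.1, 58.0], [12.1, -37.6, 59.8]] ((0.4341850280761719, -59.02458953857422), (43.68940353393555, 23.3883113861084), 88.14534759521484)
base [595.   12.8] [ 84.3 129. ] 80.91 z 0.004236946212619774
few 0
plate -1 678 x [-33.5  35.7] y [-35.3 -31.1] slope deg -0.28
roll [[-28.8, -27.0, 52.6], [-0.6, -11.1, 74.0], [28.2, 6.8, 79.0]] ((-0.31005096435546875, -7.933002471923828), (39.07109451293945, 60.32481384277344), 89.43873596191406)
```

View pics/w9.png

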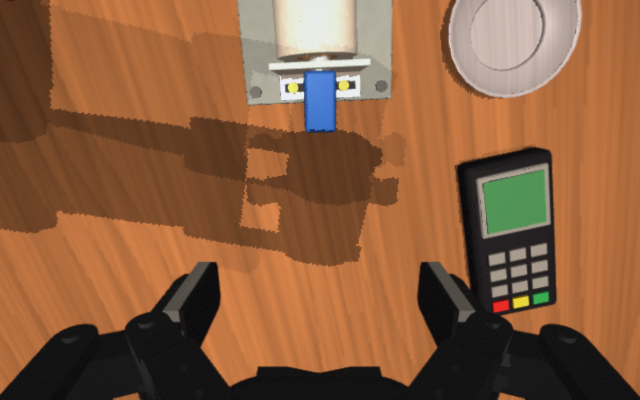

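The blue grip at (320,100) sits about 1 mm off the plate (limit 3.5 mm), with its axis about 47 mm up. The roll is centred, the robot is clear, and the dish and terminal are untouched. Handing in.

```bash
python3 -c "
from rig import env
print(env.close_job())"
```

```text
the job is handed in; nothing more can be done
None
```

The roll is on its rests and held by the spindle through both plates. By the last wrist picture the grip is about 1 mm off the plate (limit 3.5 mm). I handed the job in at about 28 s; the hand-in gave no verdict.

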